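# Tighten the recessed nut of a bench pump with a long socket key

### The job

Take the long T-handled socket key out of its stand, lower it down the bore of the bench pump and feel for the hexagon nut at the bottom until the socket drops right over it, without leaning on it hard. Turn the nut clockwise until it comes up against its stop, but do not force it beyond that, then let go and leave the key standing on the nut. Leave the other things on the worktop where they are.

Things in the scene. Friction and masses are not known exactly. Their poses are not given: they have to be found in the camera images.
- key_grip (a point): Centre of the dark grip block on top of the steel T-handled socket key (172 mm tall, 0.28 to 0.44 kg, standing upright in its stand, socket down). The block is 42 mm along the key's x, 16 mm thick along y (pinch it across y, from above), 34 mm tall. A cross-bar 10 mm thick and 100 mm long (along x) runs through it 5 mm below this point. z points up along the key.
- key_foot (a point): Centre of the open lower end of the key's socket, 155 mm below key_grip, same axes. Inside is a hexagon 29.6 mm across flats, 26 mm deep, with corners at the key's +x, -x and every 60 degrees from there. Outside, the socket is 41 mm in diameter and 32 mm long; above it an 18 mm shaft with a guide collar (41 mm diameter, 70 to 78 mm above the foot).
- key: The whole key; origin and axes the same as key_foot.
- holder: The key's stand: a grey block 70 x 70 x 45 mm, fixed to the worktop, with a round hole of 45 mm diameter and 37 mm depth in which the socket stands; origin at the centre of its underside, z up. Lift the key straight up, 40 mm or more, to clear it. Stand and pump may change sides.
- pump: Bench pump fixed to the worktop: base plate 116 x 106 mm, upright grey barrel 74 mm in diameter (84 at its ribs), top 125 mm above the worktop, a motor at the back (+x, reaching 94 mm from the bore's axis), a brass hose port on each side (+-y, reaching 59 mm). Origin on the bore's axis at the worktop, z up.
- bore_mouth (a point): Centre of the mouth of the pump's vertical bore, 125 mm above the worktop, axes as the pump. The bore is about 45 mm in diameter: socket and collar have about 2 mm of play all round.
- nut_seat (a point): Where the centre of the key's foot lies when the socket is fully down: on the bore's axis, 92 mm below the mouth, at the foot of the nut; axes as the pump.
- nut_top (a point): Middle of the nut's top face, 15 mm above nut_seat, axes as the pump (not as the hexagon). Steel hexagon 28 mm across flats (in the socket 0.8 mm of play all round, 0.11 rad of turn either way); the top edge is only slightly broken (0.4 mm). A 12 mm stud end stands 5 mm above it. A socket out of line rides on top of it, about 14 mm above the seat, and drops when turned into line under a light push.
- nut (a joint): Angle of the nut's spindle in rad: negative = loose, 0 = at its firm stop; grows clockwise as seen from above. Starts at -0.55 to -0.3; turning it takes 0.25 N m. The hexagon has 0.5 rad of stiff play (0.12 N m) on it either way: a corner lies (minus this value) counter-clockwise from the pump's +x, give or take 0.5, to be felt for. Turning takes up the play first (up to 1 rad).
- mount (a joint): Twist in rad of the rubber mount that carries the nut, clockwise from above positive, 0 at rest. It gives 1 rad per 3 N m: about 0.04 in the play, 0.08 while the nut runs, more once the nut is at its stop; it springs back when let go. Beyond 0.35 the nut is being forced.
- sample_bottle: Bystander: small clear glass bottle, 58 mm diameter, 103 mm tall, between and behind stand and pump; origin at its underside.
- marker_pen: Bystander: marker pen, 135 mm long, lying between stand and pump.
- rubber_bung: Bystander: small rubber bung, 25 mm, near the front edge.
- petri_dish: Bystander: shallow round dish, 94 mm diameter, 18 mm high, at the right.
- timer: Bystander: small flat timer, 66 x 60 x 18 mm, at the left front.
- flask_stopper: Bystander: glass stopper, 64 mm long, lying at the right.

How it is judged:
By the outcome, as a careful person would: the job done as asked, in the order asked, and still so for the second after the job is handed in, with the robot touching nothing.
It also fails if it takes over 67 s, if anything falls off the work surface, if the arm or the gripper's body presses on something with over 40 N, if the wrist force passes 120 N, or if a joint passes its speed limit or range.

### The arm

A 6-joint arm with a two-finger parallel gripper is mounted at the origin on a cart in front of the work surface, level with it; the furniture and walls round the work are solid. World frame = base frame: x ahead of the robot, y to its left, z up, the work surface at z = 0. Lengths are in mm, angles in rad, forces in N, time in s.
With the tool pointing down it reaches from about 400 to 825 mm from the base axis. Payload 7 kg.
Tool frame: the origin (TCP) lies at the very end of the fingers, on their centre line; the grasp point (between the pads) lies 19 mm behind it; z points along the fingers, y is the direction in which the jaws open and shut (so a half turn about z gives the same grasp; the last joint's range is limited). The gripper opens to 88 mm and grips with 3 to 60 N. Pads are 19 mm wide; open, the fingers measure 130 mm over their backs; the gripper's body (78 mm by 193 mm) begins 47 mm behind the grasp point.
Start: joints at [-1.041, 0.359, 0.012, 0, -1.224, -0.288], TCP at [161.603, -655.347, 226.561] pointing down, gripper open.
Joint ranges: [-3.07, 3.07], [-1.43, 2.12], [-1.02, 1.25], [-3.03, 1.67], [-3.05, -0], [-3.03, 3.03]. Speed limits (rad/s): [2.39, 2.39, 3.01, 3.14, 3.14, 3.14].

### API

Orientations are given as a unit quaternion [x, y, z, w].
In Python, from plant import bot gives the robot as it stands. Calls block until the motion is done:
- bot.move_ptp(position, orientation): joint-space move of the TCP to a pose.
- bot.line_to(position, velocity=150, ori=None): straight line of the TCP; ori=None keeps the orientation; velocity is the mean speed in mm/s.
- bot.move_joints(angles): joint-space move.
- bot.move_gripper(opening, force=None): finger opening in mm; force is the grip in N (None keeps the last); returns when the fingers have stopped.
- bot.pause(seconds).
- bot.solve_ik(position, orientation): joint angles nearest the present ones, or None.
- bot.read_state(): the state.
- bot.camera(name): name is "side" or "top" or "wrist"; returns the picture (384x512x3 uint8, red, green, blue); there is no depth.
- bot.get_calibration(name): a dict with "fx", "fy", "cx", "cy" (pixels), "distortion" ([k1, k2, p1, p2, k3] as OpenCV has them; the pictures are not rectified), "view" (4x4, takes a point from world to camera coordinates); the wrist camera has in their place "T_tool_cam" (4x4, takes a point from camera to tool coordinates, whose origin is the TCP and whose axes are the flange's). Camera axes: x right, y up, looking along -z (the intrinsics and any distortion apply to the point x, -y, -z); pixel columns grow to the right and rows downward; lengths in mm; the calibration is good to about 2 mm. A picture is of the moment at which its call begins: read the wrist's pose just before it. get_calibration takes no time and is no camera call.
A pose or a line that the arm cannot do raises bot.Unreachable and nothing moves.
- bot.close_job(): hands the job in, once; it reports no verdict.
The state is a dict: "t": time; "joint_pos": joint angles; "qvel": joint speeds; "tau": joint torques, N m; "tcp_pos": TCP position; "eef_rot": TCP orientation; "contact_force": force on the tool from outside, world axes, zero at the start; "moment": the same for the moment, N m; "width": finger opening in mm.
Only numpy, scipy, OpenCV 4.12 (cv2) and the standard library are available. Lean on these libraries where they do the work, as an engineer would, in place of code of your own. Each camera call takes 0.05 s, during which the arm holds its last target.

## Working session

There is one attempt and no reset: what is moved stays moved. The work goes in short steps, each a Python script; the robot and the scene stay as the last script left them, time stands still between calls to the robot, and variables do not carry over. Pictures are saved under pics/ and viewed, and the job is handed in when it is done.

```bash
ls; mkdir -p pics; python3 - <<'E'
from plant import bot
import cv2
for n in ["side","top","wrist"]:
    cv2.imwrite(f"pics/{n}0.png",cv2.cvtColor(bot.camera(n),cv2.COLOR_RGB2BGR))
    print(n,bot.get_calibration(n))
print(bot.read_state())
E
```

```text
pics
side {'fx': 458.0760495433216, 'fy': 458.0760495433216, 'cx': 256.79500793706416, 'cy': 177.12032567355266, 'distortion': array([-0.14122215,  0.        ,  0.        ,  0.        ,  0.        ]), 'view': array([[ 9.99664289e-01,  8.35414799e-04, -2.58961702e-02,
        -4.90497951e+02],
       [ 2.17788850e-02,  5.14326499e-01,  8.57317871e-01,
        -4.85144381e+01],
       [ 1.40353026e-02, -8.57594050e-01,  5.14135640e-01,
        -1.54368710e+03],
       [ 0.00000000e+00,  0.00000000e+00,  0.00000000e+00,
         1.00000000e+00]])}
top {'fx': 477.20920766480424, 'fy': 477.20920766480424, 'cx': 247.71412776263227, 'cy': 195.402488313005, 'distortion': array([0.04679596, 0.        , 0.        , 0.        , 0.        ]), 'view': array([[-1.74415768e-03, -9.99930313e-01, -1.16759456e-02,
        -9.22089512e+01],
       [ 9.87365149e-01, -3.57208772e-03,  1.58421283e-01,
        -5.32495461e+02],
       [-1.58451951e-01, -1.12521101e-02,  9.87302572e-01,
        -1.31776954e+03],
       [ 0.00000000e+00,  0.00000000e+00,  0.00000000e+00,
         1.00000000e+00]])}
wrist {'f
[... 514 characters left out ...]
        1.00000000e+00]])}
{'t': 0.15, 'joint_pos': array([-1.04090643e+00,  3.59258982e-01,  1.12379161e-02, -2.45237053e-04,
       -1.22412267e+00, -2.88120762e-01]), 'qvel': array([ 0.00057618, -0.00115861,  0.0027105 ,  0.00177079,  0.00144759,
        0.0008545 ]), 'tau': array([-7.63220305e-04, -5.83277357e+01,  2.93293405e+01,  7.00116277e+00,
        8.87054717e-03, -1.14377351e-04]), 'tcp_pos': array([ 161.49185387, -654.99206326,  225.80225334]), 'eef_rot': array([-1.20548903e-01,  9.92707155e-01,  6.63986284e-04, -1.62143791e-04]), 'contact_force': array([-0.44505248,  0.68473594, -0.36598234]), 'moment': array([ 0.01452319, -0.01007729,  0.03895663]), 'width': 87.55062909806595}
```

View pics/top0.png

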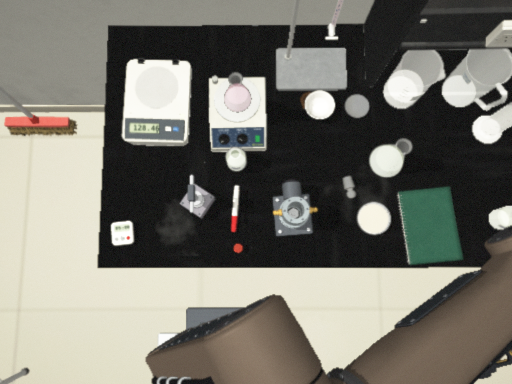

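View pics/side0.png

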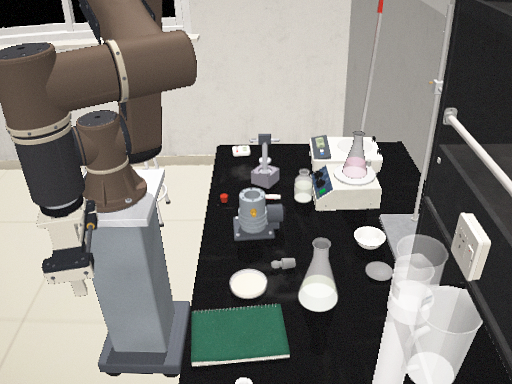

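View pics/wrist0.png

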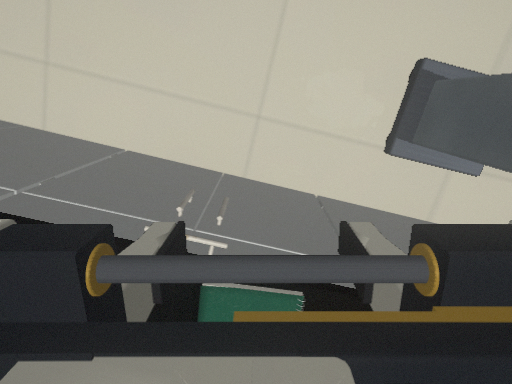

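```bash
python3 - <<'E'
import cv2
im=cv2.imread("pics/top0.png")
a=cv2.resize(im[165:255,165:265],None,fx=6,fy=6,interpolation=cv2.INTER_CUBIC); cv2.imwrite("pics/top0_key.png",a)
a=cv2.resize(im[165:255,255:355],None,fx=6,fy=6,interpolation=cv2.INTER_CUBIC); cv2.imwrite("pics/top0_pump.png",a)
im=cv2.imread("pics/side0.png")
a=cv2.resize(im[125:245,215:325],None,fx=5,fy=5,interpolation=cv2.INTER_CUBIC); cv2.imwrite("pics/side0_c.png",a)
E
```

```text
(no output)
```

View pics/top0_key.png

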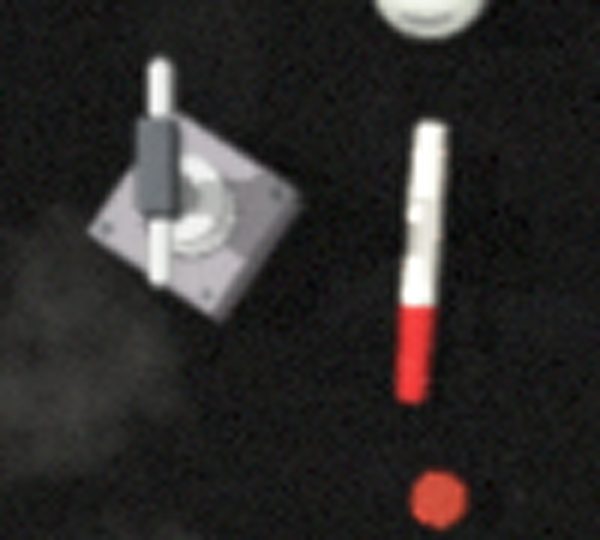

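View pics/top0_pump.png

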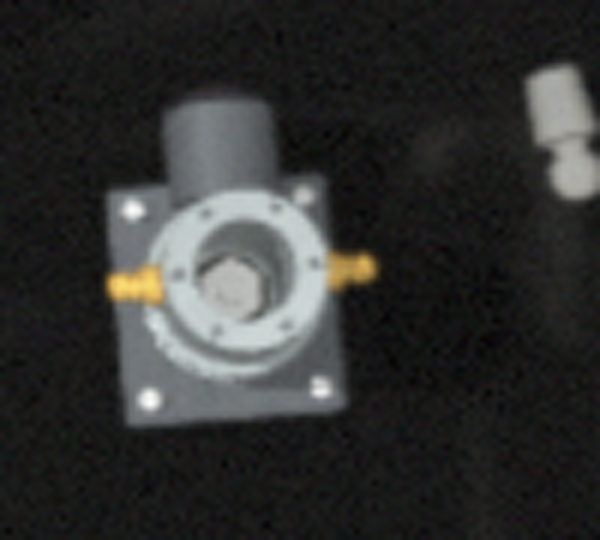

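View pics/side0_c.png

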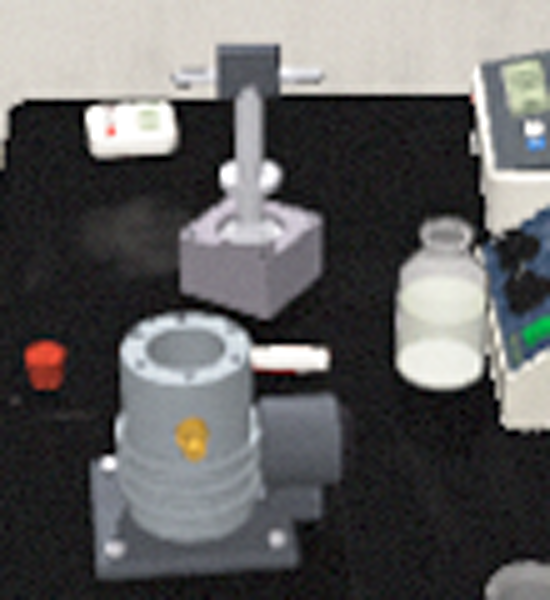

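```bash
cat > h.py <<'E'
import numpy as np, cv2
from scipy.spatial.transform import Rotation as R
from plant import bot
def pose_view(name,st=None):
    c=bot.get_calibration(name)
    if 'view' in c: V=np.array(c['view'])
    else:
        T=np.eye(4);T[:3,:3]=R.from_quat(st['eef_rot']).as_matrix();T[:3,3]=st['tcp_pos']
        V=np.linalg.inv(T@c['T_tool_cam'])
    K=np.array([[c['fx'],0,c['cx']],[0,c['fy'],c['cy']],[0,0,1.]])
    return V,K,np.array(c['distortion'])
def ray(name,uv,st=None):
    V,K,d=pose_view(name,st)
    p=cv2.undistortPoints(np.array([[uv]],float),K,d)[0,0]
    dr=V[:3,:3].T@np.array([p[0],-p[1],-1.]); o=-V[:3,:3].T@V[:3,3]
    return o,dr/np.linalg.norm(dr)
def at_z(name,uv,z,st=None):
    o,d=ray(name,uv,st); return o+d*(z-o[2])/d[2]
def proj(name,X,st=None):
    V,K,d=pose_view(name,st)
    P=np.atleast_2d(X)@V[:3,:3].T+V[:3,3]; P=P*[1,-1,-1]
    return cv2.projectPoints(P.reshape(-1,1,3),np.zeros(3),np.zeros(3),K,d)[0][:,0]
def tri(rs):
    A=sum(np.eye(3)-np.outer(d,d) for o,d in rs); b=sum((np.eye(3)-np.outer(d,d))@o for o,d in rs)
    return np.linalg.solve(A,b)
def down(yaw):
    # tool z down, tool y axis at world angle yaw (ccw from +x)
    y=np.array([np.cos(yaw),np.sin(yaw),0]); z=np.array([0,0,-1.]); x=np.cross(y,z)
    return R.from_matrix(np.c_[x,y,z]).as_quat()
def shot(name,fn):
    im=bot.camera(name); cv2.imwrite(fn,cv2.cvtColor(im,cv2.COLOR_RGB2BGR)); return im
E
python3 - <<'E'
from h import *
print("grip top",at_z("top",(165+157/6,165+167/6),180))
print("bar ends",at_z("top",(165+159/6,165+62/6),158),at_z("top",(165+158/6,165+283/6),158))
print("grip tri",tri([ray("top",(165+157/6,165+167/6)),ray("side",(264.6,139))]))
print("holder corners z45",[at_z("top",(165+u/6,165+v/6),45)[:2] for u,v in [(90,232),(183,112),(300,195),(222,310)]])
print("mouth",at_z("top",(296,210.3),125), at_z("side",(252,195),125))
print("ports",[at_z("top",(255+u/6,165+v/6),80)[:2] for u,v in [(110,287),(375,268)]])
print("plate",[at_z("top",(255+u/6,165+v/6),10)[:2] for u,v in [(108,190),(325,177),(127,425),(345,407)]])
E
```

```text
grip top [517.26997529  49.56590996 180.        ]
bar ends [567.44798917  52.3678618  158.        ] [470.16888199  51.15616489 158.        ]
grip tri [520.63234853  52.45904967 157.75238143]
holder corners z45 [array([508.70157171,  98.47875237]), array([566.23559558,  55.40267992]), array([526.04884066,  -0.66748145]), array([471.39534803,  35.55147118])]
mouth [ 478.38878237 -222.71711543  125.        ] [ 480.74573197 -231.13062752  125.        ]
ports [array([ 477.3311007 , -164.43903419]), array([ 485.74629957, -285.75284225])]
plate [array([ 533.37080872, -166.93799727]), array([ 539.38126091, -272.1824489 ]), array([ 419.37085761, -174.85336897]), array([ 427.78456053, -279.21329598])]
```

```bash
python3 - <<'E'
from h import *
for nm,p in [("key",(518,50.5,163)),("pump",(479,-224,250))]:
  for yaw in np.arange(-180,180,30):
    q=bot.solve_ik(list(p),down(np.radians(yaw)))
    print(nm,yaw,None if q is None else np.round(q,2))
q=bot.solve_ik([479,-299,170],down(np.pi)); print(q)
E
```

```text
key -180 [ 0.47  0.16 -0.42  0.   -1.   -0.47]
key -150 [ 0.47  0.16 -0.42  0.   -1.    0.05]
key -120 [ 0.47  0.16 -0.42  0.   -1.    0.57]
key -90 [ 0.47  0.16 -0.42  0.   -1.    1.1 ]
key -60 [ 0.47  0.16 -0.42  0.   -1.    1.62]
key -30 [ 0.47  0.16 -0.42  0.   -1.    2.14]
key 0 [ 0.47  0.16 -0.42  0.   -1.    2.67]
key 30 None
key 60 [ 0.47  0.16 -0.42  0.   -1.   -2.57]
key 90 [ 0.47  0.16 -0.42  0.   -1.   -2.05]
key 120 [ 0.47  0.16 -0.42  0.   -1.   -1.52]
key 150 [ 0.47  0.16 -0.42  0.   -1.   -1.  ]
pump -180 [-0.07  0.1  -0.27  0.   -1.2   0.07]
pump -150 [-0.07  0.1  -0.27  0.   -1.2   0.59]
pump -120 [-0.07  0.1  -0.27  0.   -1.2   1.11]
pump -90 [-0.07  0.1  -0.27  0.   -1.2   1.64]
pump -60 [-0.07  0.1  -0.27  0.   -1.2   2.16]
pump -30 [-0.07  0.1  -0.27  0.   -1.2   2.68]
pump 0 None
pump 30 [-0.07  0.1  -0.27  0.   -1.2  -2.55]
pump 60 [-0.07  0.1  -0.27  0.   -1.2  -2.03]
pump 90 [-0.07  0.1  -0.27  0.   -1.2  -1.5 ]
pump 120 [-0.07  0.1  -0.27  0.   -1.2  -0.98]
pump 150 [-0.07  0.1  -0.27  0.   -1.2  -0.46]
[-0.2114671   0.22281101 -0.31501276  0.         -1.03297256  0.2114671 ]
```

```bash
python3 - <<'E'
from h import *
bot.move_ptp([404,-224,190],down(-np.pi/2))
st=bot.read_state(); shot("wrist","pics/w1.png"); np.save("w1.npy",np.r_[st['tcp_pos'],st['eef_rot']])
print(st['t'],st['tcp_pos'],st['joint_pos'])
im=cv2.imread("pics/w1.png")
print(proj("wrist",[[479,-224,125],[479,-224,48]],st))
u,v=proj("wrist",[479,-224,90],st)[0].astype(int)
v0=max(0,v-60);u0=u-80
print(u0,v0)
cv2.imwrite("pics/w1c.png",cv2.resize(im[v0:v+60,u0:u+80],None,fx=5,fy=5,interpolation=cv2.INTER_CUBIC))
E
```

```text
1.95 [ 404.11783837 -224.35400131  190.11373824] [-7.88115107e-02  3.16640052e-02 -4.92345121e-01  1.26578853e-04
 -1.04658994e+00  1.64811568e+00]
[[262.6438408  100.8001881 ]
 [262.50198765  99.86575139]]
182 40
```

View pics/w1.png

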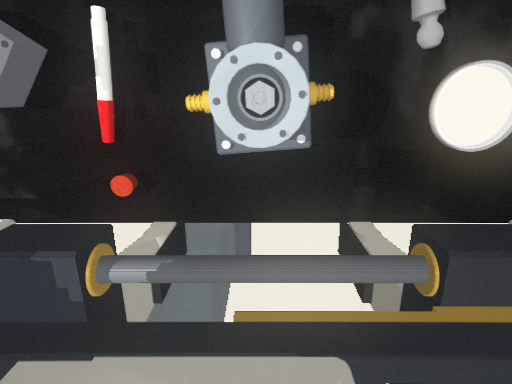

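View pics/w1c.png

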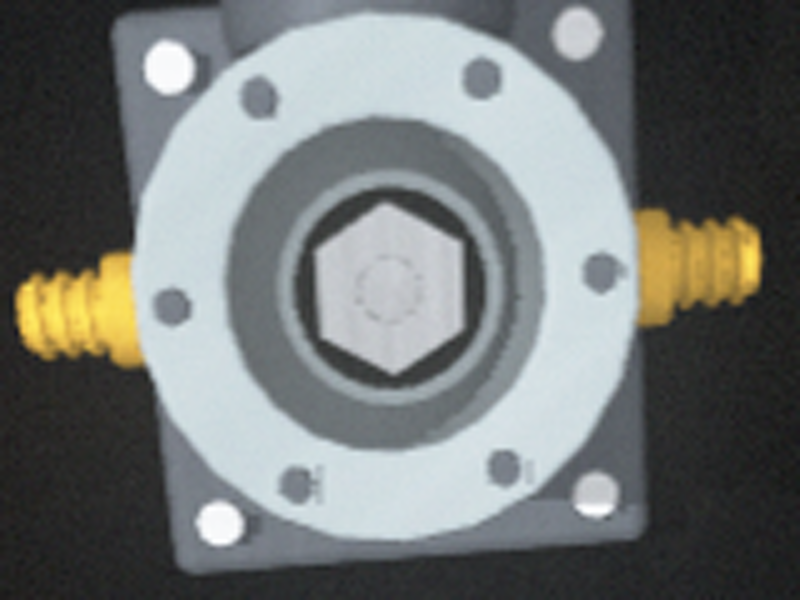

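```bash
python3 - <<'E'
from h import *
d=np.load("w1.npy"); st=dict(tcp_pos=d[:3],eef_rot=d[3:])
f=lambda u,v:(182+(u+.5)/5-.5,40+(v+.5)/5-.5)
def circ(pts,z):
    P=np.array([at_z("wrist",f(*p),z,st)[:2] for p in pts])
    A=np.c_[2*P,np.ones(len(P))]; s=np.linalg.lstsq(A,(P**2).sum(1),rcond=None)[0]
    return s[:2],np.sqrt(s[2]+s[:2]@s[:2])
print("outer",circ([(132,290),(638,270),(385,10),(390,540)],125))
print("inner",circ([(227,283),(545,285),(386,116),(388,450)],125))
c=[(387,201),(463,240),(464,330),(393,376),(319,337),(316,247)]
P=np.array([at_z("wrist",f(*p),48,st)[:2] for p in c]); m=P.mean(0)
print("nut",m,np.linalg.norm(P-m,axis=1))
a=np.degrees(np.arctan2(*(P-m).T[::-1])); print(a,(a+30)%60-30,((a+30)%60-30).mean())
print("stud",at_z("wrist",f(389,290),53,st))
L=at_z("wrist",f(18,302),80,st);Rr=at_z("wrist",f(762,250),80,st); print("ports",L,Rr,"yaw",np.arctan2(-(Rr-L)[0]*-1,-(Rr-L)[1]), (L+Rr)/2)
# key check
print("holder hint", at_z("wrist",(46,48),45,st))
E
```

```text
outer (array([ 481.47245076, -221.1095782 ]), np.float64(35.88962927510193))
inner (array([ 481.43855932, -221.27678775]), np.float64(22.60210305255986))
nut [ 481.22085415 -221.29339379] [15.88498328 16.40031005 16.01861942 16.13120359 16.3315067  16.00839009]
[   2.08386644  -57.10068646 -118.01444575 -178.32335618  122.62323342
   61.37130606] [2.08386644 2.89931354 1.98555425 1.67664382 2.62323342 1.37130606] 2.106652921844828
stud [ 481.08540148 -221.08328568   53.        ]
ports [ 479.18057091 -157.93214811   80.        ] [ 487.53784479 -284.44128754   80.        ] yaw 0.06596478782409708 [ 483.35920785 -221.18671782   80.        ]
holder hint [524.73345468 -24.82728794  45.        ]
```

```bash
python3 - <<'E'
from h import *
def go(p,yaw,n,look):
    bot.move_ptp(p,down(yaw)); st=bot.read_state(); shot("wrist",f"pics/{n}.png"); np.save(f"{n}.npy",np.r_[st['tcp_pos'],st['eef_rot']])
    u,v=proj("wrist",look,st)[0].astype(int); print(n,st['t'],st['tcp_pos'],u-80,max(0,v-60))
    im=cv2.imread(f"pics/{n}.png"); cv2.imwrite(f"pics/{n}c.png",cv2.resize(im[max(0,v-60):v+60,u-80:u+80],None,fx=5,fy=5,interpolation=cv2.INTER_CUBIC))
go([556,-221,190],np.pi/2,"w2",[481,-221,90])
go([443,51,240],-np.pi/2,"w3",[518,51,150])
E
```

```text
w2 4.6667 [ 555.88953701 -221.05276935  189.98440299] 180 38
w3 6.8833 [443.0731219   50.88857583 239.9660145 ] 182 40
```

View pics/w2c.png

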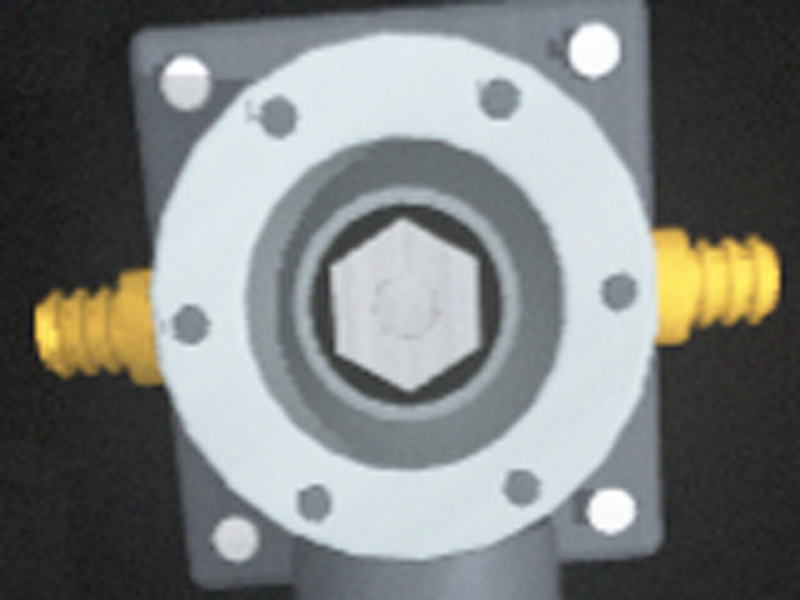

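View pics/w3c.png

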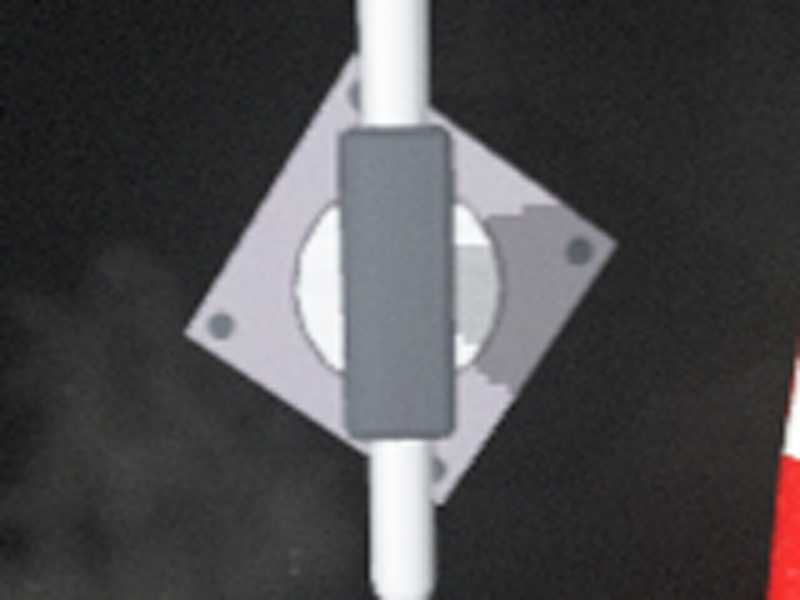

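```bash
python3 - <<'E'
from h import *
def S(n):
    d=np.load(n+".npy"); return dict(tcp_pos=d[:3],eef_rot=d[3:])
st=S("w2")
f=lambda u,v:(180+(u+.5)/5-.5,38+(v+.5)/5-.5)
def circ(pts,z,st,f):
    P=np.array([at_z("wrist",f(*p),z,st)[:2] for p in pts])
    A=np.c_[2*P,np.ones(len(P))]; s=np.linalg.lstsq(A,(P**2).sum(1),rcond=None)[0]
    return s[:2],np.sqrt(s[2]+s[:2]@s[:2])
print("outer",circ([(152,300),(656,290),(405,31),(408,558)],125,st,f))
print("inner",circ([(246,302),(563,302),(405,135),(407,468)],125,st,f))
c=[(405,217),(479,257),(480,346),(409,393),(335,352),(331,264)]
P=np.array([at_z("wrist",f(*p),48,st)[:2] for p in c]); m=P.mean(0)
a=np.degrees(np.arctan2(*(P-m).T[::-1])); print("nut",m,((a+30)%60-30),((a+30)%60-30).mean())
st=S("w3"); f=lambda u,v:(182+(u+.5)/5-.5,40+(v+.5)/5-.5)
P=np.array([at_z("wrist",f(*p),180,st)[:2] for p in [(340,128),(452,126),(455,437),(347,439)]])
print("grip top",P.mean(0),P, "yaw",np.arctan2(*((P[0]+P[1]-P[2]-P[3])[::-1])))
a,b=[at_z("wrist",f(*p),158,st)[:2] for p in [(394,60),(403,540)]]; print("bar yaw",np.arctan2(*(a-b)[::-1]))
print("hole",circ([(293,290),(503,290),(337,206),(342,373),(470,370),(465,212)],45,st,f))
E
```

```text
outer (array([ 479.82089546, -223.14200193]), np.float64(35.77306449900603))
inner (array([ 479.73348305, -223.06927629]), np.float64(22.57180223929424))
nut [ 479.96345044 -223.08864094] [1.00381382 2.7525631  2.21350091 1.71627819 1.98319003 2.21176445] 1.9801850830679293
grip top [520.53661327  52.21776632] [[541.02398859  60.0820112 ]
 [541.27008941  45.01089589]
 [500.06504427  44.19867753]
 [499.78733079  59.57948068]] yaw 0.015946267321557833
bar yaw 0.018677830660565827
hole (array([519.41565356,  52.41693432]), np.float64(22.971636315481614))
```

```bash
python3 - <<'E'
from h import *
Y=-np.pi/2+0.017
bot.move_gripper(50,20)
bot.line_to([519.7,51.3,235],150,down(Y))
bot.line_to([519.7,51.3,144],100)
s=bot.read_state();print(s['t'],s['tcp_pos'],s['contact_force'],s['width'])
bot.move_gripper(10,60)
s=bot.read_state();print(s['t'],s['tcp_pos'],s['contact_force'],s['moment'],s['width'])
bot.line_to([519.7,51.3,200],80)
s=bot.read_state();print(s['t'],s['tcp_pos'],s['contact_force'],s['moment'],s['width'])
bot.line_to([519.7,51.3,300],150)
s=bot.read_state();print(s['t'],s['tcp_pos'],s['contact_force'],s['moment'],s['width'])
shot("side","pics/s4.png");shot("top","pics/t4.png")
im=cv2.imread("pics/s4.png");cv2.imwrite("pics/s4c.png",cv2.resize(im[60:220,190:350],None,fx=3.7,fy=3.7,interpolation=cv2.INTER_CUBIC))
E
```

```text
9.475 [520.12456984  51.45750004 144.63140979] [-0.3342085   0.24032719  0.33512961] 50.07995298356861
10.125 [519.75683365  51.32493606 144.07353132] [-0.69834064 -0.27570978  1.12438971] [-0.0370965   0.23422036  0.02725496] 16.266799800979275
10.975 [519.24416386  51.20464908 199.44680302] [ 0.85221125 -1.02730284 -4.07176762] [-0.09395734  0.1922285  -0.01884344] 16.044703495727564
11.7917 [519.05079642  51.24372214 298.76557122] [ 0.35602413 -0.25366078 -5.2123393 ] [-0.09066456  0.15555576 -0.03557174] 15.748821312973151
```

View pics/s4c.png

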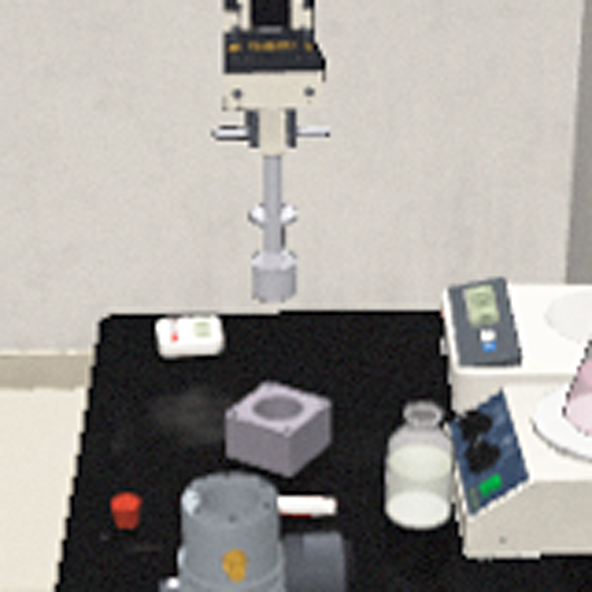

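```bash
python3 - <<'E'
from h import *
g=np.array([519.5,51.3,299+19])
X=[g,g-[0,0,25],g-[0,0,80],g-[0,0,123],g-[0,0,155]]
print((proj("side",X)-[190,60]+.5)*3.7-.5)
im=cv2.imread("pics/s4.png");cv2.imwrite("pics/s4d.png",cv2.resize(im[90:146,235:295],None,fx=10,fy=10,interpolation=cv2.INTER_CUBIC))
im=cv2.imread("pics/t4.png");cv2.imwrite("pics/t4d.png",cv2.resize(im[120:260,120:320],None,fx=4,fy=4,interpolation=cv2.INTER_CUBIC))
E
```

```text
[[273.05585471 123.03706639]
 [273.61966196 150.88696709]
 [274.82114249 210.64423915]
 [275.72436418 255.93634222]
 [276.3766389  288.84370116]]
```

View pics/s4d.png

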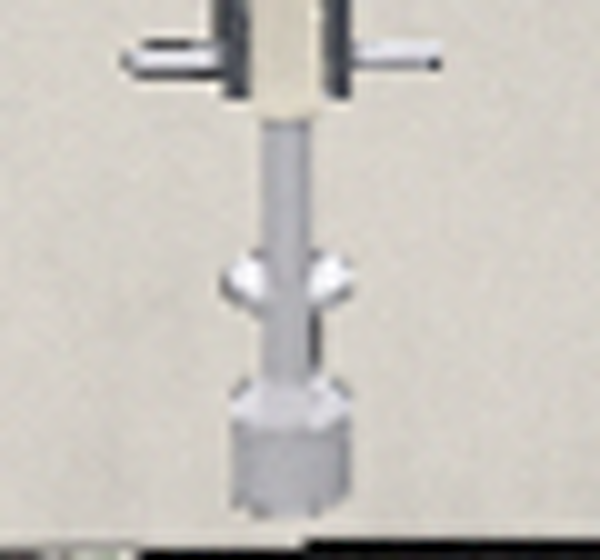

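View pics/t4d.png

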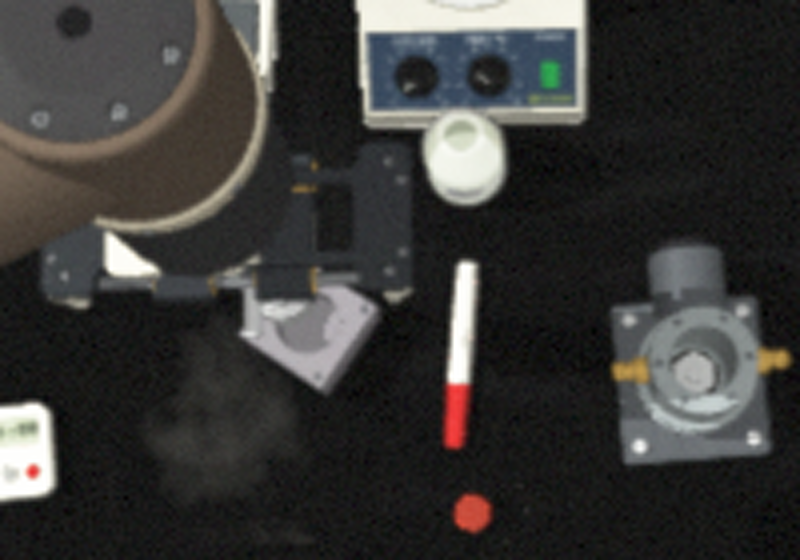

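```bash
cat >> h.py <<'E'
def ps(s,tag="",F0=np.zeros(3),M0=np.zeros(3)):
    print(tag,"t%.2f"%s['t'],"p",np.round(s['tcp_pos'],2),"F",np.round(s['contact_force']-F0,2),"M",np.round(s['moment']-M0,3),"w%.2f"%s['width'],"j6 %.3f"%s['joint_pos'][5])
E
python3 - <<'E'
from h import *
Y=-np.pi/2+0.036
bot.line_to([480.6,-222.2,300],200,down(Y))
bot.pause(0.3); s=bot.read_state(); ps(s,"above")
bot.line_to([480.6,-222.2,266],80)
bot.pause(0.2); s=bot.read_state(); F0=s['contact_force'];M0=s['moment'];ps(s,"base"); np.save("F0.npy",np.r_[F0,M0])
shot("side","pics/s5.png"); shot("top","pics/t5.png")
z=266
while z>240:
    z-=4; bot.line_to([480.6,-222.2,z],50); s=bot.read_state(); ps(s,z,F0,M0)
    f=s['contact_force']-F0
    if f[2]>6 or np.hypot(*f[:2])>10: break
E
```

```text
above t13.72 p [ 480.75 -221.75  300.05] F [-0.49  0.25 -3.6 ] M [-0.076  0.149 -0.023] w15.72 j6 1.669
base t14.50 p [ 480.91 -222.3   266.59] F [-0.23  0.09 -3.5 ] M [-0.08   0.126 -0.038] w15.72 j6 1.669
262 t14.85 p [ 480.36 -222.16  261.64] F [-0.08 -0.33  0.  ] M [-0.003  0.031  0.055] w15.73 j6 1.669
258 t15.10 p [ 480.36 -222.16  257.61] F [ 1.19 -0.52  0.14] M [-0.01  -0.013  0.041] w15.76 j6 1.669
254 t15.35 p [ 480.4  -222.15  253.65] F [ 0.7  -0.27 -0.65] M [-0.055  0.052  0.   ] w15.90 j6 1.669
250 t15.60 p [ 480.39 -222.17  249.65] F [-0.57 -0.3   0.86] M [-0.011  0.05   0.094] w15.71 j6 1.669
246 t15.85 p [ 480.4  -222.17  245.66] F [ 0.72  0.88 -0.52] M [-0.035  0.05   0.028] w15.94 j6 1.669
242 t16.10 p [ 480.42 -222.14  241.69] F [ 0.97 -0.68 -0.43] M [-0.012 -0.041  0.051] w15.59 j6 1.669
238 t16.35 p [ 480.38 -222.16  237.67] F [ 1.05 -0.13  0.45] M [0.016 0.014 0.059] w15.76 j6 1.669
```

```bash
python3 - <<'E'
from h import *
a=np.load("F0.npy");F0=a[:3];M0=a[3:]
z=238
while z>169:
    z-= 8 if z>198 else (3 if z>190 else 1.5)
    bot.line_to([480.6,-222.2,z],50 if z>195 else 20); s=bot.read_state()
    f=s['contact_force']-F0
    if z<200 or abs(f).max()>2: ps(s,z,F0,M0)
    if f[2]>5 or np.hypot(*f[:2])>10: print("stop");break
E
```

```text
198 t17.89 p [ 480.3  -222.17  197.54] F [ 0.41 -0.72 -0.67] M [0.029 0.039 0.083] w15.92 j6 1.669
195 t18.19 p [ 480.52 -222.19  194.91] F [ 1.31  1.05 -0.16] M [-0.008  0.037  0.037] w15.70 j6 1.669
192 t18.49 p [ 480.48 -222.19  191.85] F [-0.25  0.46  1.5 ] M [-0.027 -0.052  0.054] w15.90 j6 1.669
189 t18.79 p [ 480.48 -222.19  188.82] F [ 0.35 -0.81  1.1 ] M [0.007 0.012 0.007] w16.21 j6 1.669
187.5 t19.04 p [ 480.56 -222.18  187.42] F [ 0.57 -0.38  0.24] M [-0.046  0.028  0.014] w16.08 j6 1.669
186.0 t19.29 p [ 480.52 -222.19  185.9 ] F [ 0.53 -1.01 -0.99] M [-0.069  0.076 -0.003] w15.81 j6 1.669
184.5 t19.54 p [ 480.51 -222.19  184.37] F [ 0.79 -0.26  0.52] M [-0.031 -0.013  0.092] w15.85 j6 1.669
183.0 t19.79 p [ 480.52 -222.2   182.87] F [ 0.25 -0.21  0.08] M [-0.035  0.002  0.072] w15.99 j6 1.669
181.5 t20.04 p [ 480.52 -222.17  181.36] F [0.02 0.13 0.27] M [0.045 0.039 0.009] w15.97 j6 1.669
180.0 t20.29 p [ 480.53 -222.18  179.87] F [ 0.3  -1.51  0.37] M [-0.047  0.052  0.032] w15.74 j6 1.669
178.5 t20.54 p [ 480.5  -222.19  178.38] F [-0.14  0.15  0.5 ] M [-0.007  0.003  0.056] w15.80 j6 1.669
177.0 t20.79 p [ 480.55 -222.17  176.89] F [ 0.21 -0.05 -0.24] M [-0.044  0.059  0.027] w15.91 j6 1.669
175.5 t21.04 p [ 480.52 -222.19  175.39] F [ 0.22 -0.56  0.3 ] M [-0.002 -0.028  0.014] w15.78 j6 1.669
174.0 t21.29 p [ 480.5  -222.18  173.87] F [-0.08 -0.2   0.  ] M [ 0.016 -0.008  0.037] w15.93 j6 1.669
172.5 t21.54 p [ 480.49 -222.18  172.37] F [ 0.46 -0.25 -0.92] M [-0.032  0.013  0.06 ] w15.74 j6 1.669
171.0 t21.79 p [ 480.51 -222.18  170.87] F [-0.01 -0.09 -0.48] M [0.007 0.019 0.048] w15.63 j6 1.669
169.5 t22.04 p [ 480.52 -222.19  169.37] F [0.5  0.53 0.43] M [-0.029  0.022  0.057] w15.79 j6 1.669
168.0 t22.29 p [ 481.05 -222.4   169.03] F [-0.97  1.23  9.13] M [0.581 0.853 0.068] w15.98 j6 1.669
stop
```

```bash
cat >> h.py <<'E'
def avg(n=4,dt=0.01):
    F=[];M=[]
    for _ in range(n):
        s=bot.read_state();F.append(s['contact_force']);M.append(s['moment']);bot.pause(dt)
    return s,np.mean(F,0),np.mean(M,0)
E
python3 - <<'E'
from h import *
a=np.load("F0.npy");F0=a[:3];M0=a[3:]
Y=-np.pi/2+0.036
bot.line_to([480.6,-222.2,169.2],20)
s,F,M=avg(6); ps(s,"seat",F0,M0); print(F-F0,M-M0)
Mz0=M[2]
q=np.array(bot.solve_ik([480.6,-222.2,169.2],down(Y))); print(q)
np.save("q.npy",np.r_[q,q[5],Mz0])
d=0
while d<0.6:
    d+=0.06; q2=q.copy(); q2[5]-=d; bot.move_joints(q2.tolist()); s,F,M=avg()
    print("%.2f t%.2f Mz %.3f Fz %.2f Fxy %s j6 %.3f z %.2f"%(d,s['t'],M[2]-Mz0,F[2]-F0[2],np.round(F[:2]-F0[:2],1),s['joint_pos'][5],s['tcp_pos'][2]))
    if M[2]-Mz0>0.36: print("high");break
E
```

```text
seat t22.58 p [ 480.63 -222.17  169.07] F [-0.12  0.63  2.04] M [0.172 0.081 0.033] w15.50 j6 1.669
[-0.06173515  0.27021767  2.34430682] [0.22292058 0.09789444 0.0478211 ]
[-0.06239506  0.16671742 -0.38962011  0.         -1.01445879  1.66919139]
0.06 t22.87 Mz -0.022 Fz 0.87 Fxy [ 0.6 -0.1] j6 1.611 z 169.07
0.12 t23.15 Mz 0.039 Fz 0.47 Fxy [ 0.4 -0.6] j6 1.552 z 169.08
0.18 t23.43 Mz 0.049 Fz -0.28 Fxy [ 1.1 -0.8] j6 1.492 z 169.10
0.24 t23.72 Mz 0.091 Fz -0.23 Fxy [ 0.8 -0.9] j6 1.432 z 169.13
0.30 t24.00 Mz 0.112 Fz -1.08 Fxy [ 1.  -0.8] j6 1.372 z 169.09
0.36 t24.28 Mz 0.177 Fz -1.46 Fxy [ 0.5 -0.7] j6 1.312 z 169.13
0.42 t24.57 Mz 0.231 Fz -1.52 Fxy [ 0.7 -0.5] j6 1.252 z 169.15
0.48 t24.85 Mz 0.233 Fz -1.22 Fxy [ 0.9 -0.6] j6 1.192 z 169.18
0.54 t25.13 Mz 0.222 Fz -1.60 Fxy [ 1.1 -0.7] j6 1.132 z 169.16
0.60 t25.42 Mz 0.248 Fz -2.12 Fxy [ 0.7 -1.1] j6 1.072 z 169.15
```

```bash
python3 - <<'E'
from h import *
a=np.load("F0.npy");F0=a[:3]
b=np.load("q.npy");q=b[:6];Mz0=b[7]
d=0.60
while d<1.9:
    d+=0.04; q2=q.copy(); q2[5]-=d; bot.move_joints(q2.tolist()); s,F,M=avg()
    print("%.2f t%.2f Mz %.3f Fz %.2f Fxy %s j6 %.3f z %.2f w %.2f"%(d,s['t'],M[2]-Mz0,F[2]-F0[2],np.round(F[:2]-F0[:2],1),s['joint_pos'][5],s['tcp_pos'][2],s['width']))
    if M[2]-Mz0>0.38: print("high");break
np.save("d.npy",d)
E
```

```text
0.64 t25.70 Mz 0.244 Fz -2.14 Fxy [ 1.  -0.3] j6 1.032 z 169.16 w 15.84
0.68 t25.98 Mz 0.220 Fz -1.91 Fxy [ 0.8 -0.3] j6 0.991 z 169.16 w 15.52
0.72 t26.27 Mz 0.323 Fz -1.67 Fxy [ 0.5 -0.6] j6 0.951 z 169.17 w 15.68
0.76 t26.55 Mz 0.400 Fz -1.95 Fxy [ 0.5 -0.2] j6 0.911 z 169.19 w 15.62
high
```

```bash
python3 - <<'E'
from h import *
a=np.load("F0.npy");F0=a[:3]
b=np.load("q.npy");q=b[:6];Mz0=b[7];d=float(np.load("d.npy"))
def st(d):
    q2=q.copy(); q2[5]-=d; bot.move_joints(q2.tolist()); s,F,M=avg(6)
    print("%.2f t%.2f Mz %.3f Fz %.2f j6 %.3f z %.2f w %.2f"%(d,s['t'],M[2]-Mz0,F[2]-F0[2],s['joint_pos'][5],s['tcp_pos'][2],s['width']))
    return M[2]-Mz0
for k in range(2):
    d+=0.04
    if st(d)>0.48: break
for k in range(5):
    d-=0.05
    if st(d)<0.06: break
np.save("d.npy",d)
E
```

```text
0.80 t26.85 Mz 0.490 Fz -1.52 j6 0.871 z 169.19 w 15.63
0.75 t27.15 Mz 0.374 Fz -1.70 j6 0.918 z 169.20 w 15.76
0.70 t27.45 Mz 0.242 Fz -1.92 j6 0.967 z 169.18 w 15.98
0.65 t27.75 Mz 0.126 Fz -2.08 j6 1.017 z 169.21 w 16.07
0.60 t28.05 Mz -0.028 Fz -1.67 j6 1.067 z 169.19 w 15.55
```

```bash
python3 - <<'E'
from h import *
bot.move_gripper(40)
s=bot.read_state();ps(s,"open")
p=s['tcp_pos']; bot.line_to([480.6,-222.2,190],40); s=bot.read_state();ps(s)
bot.line_to([480.6,-222.2,260],150)
Rm=R.from_quat(bot.read_state()['eef_rot']).as_matrix(); x=Rm[:,0]
s=bot.read_state();ps(s)
t=np.array([480.6,-222.2,290])-75*x
bot.line_to(t.tolist(),150); s=bot.read_state(); ps(s); np.save("w6.npy",np.r_[s['tcp_pos'],s['eef_rot']])
shot("wrist","pics/w6.png"); shot("side","pics/s6.png"); shot("top","pics/t6.png")
print(proj("wrist",[[480.6,-222.2,205],[480.6,-222.2,125]],s), proj("side",[[480.6,-222.2,205],[480.6,-222.2,188]]))
im=cv2.imread("pics/s6.png");cv2.imwrite("pics/s6c.png",cv2.resize(im[110:250,190:330],None,fx=4,fy=4,interpolation=cv2.INTER_CUBIC))
E
```

```text
open t28.71 p [ 480.61 -222.2   169.25] F [ 0.24 -0.31 -0.53] M [-0.06   0.223 -0.026] w39.96 j6 1.069
 t29.38 p [ 480.49 -222.16  190.  ] F [ 0.11 -0.06  0.07] M [-0.111  0.174  0.01 ] w39.88 j6 1.069
 t29.99 p [ 480.11 -221.95  259.06] F [-0.01  0.18 -0.8 ] M [-0.024  0.196 -0.002] w40.23 j6 1.069
 t30.68 p [ 417.42 -182.05  289.73] F [0.25 0.06 1.02] M [-0.097  0.098  0.016] w40.05 j6 0.984
[[263.71736971  99.65816997]
 [263.25666636  99.00263061]] [[251.05422649 168.47635815]
 [251.25548073 173.87839552]]
```

View pics/w6.png

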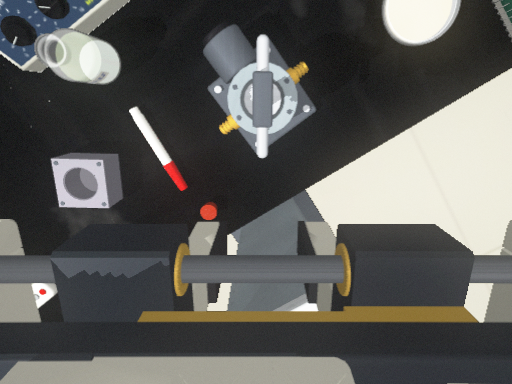

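View pics/s6c.png

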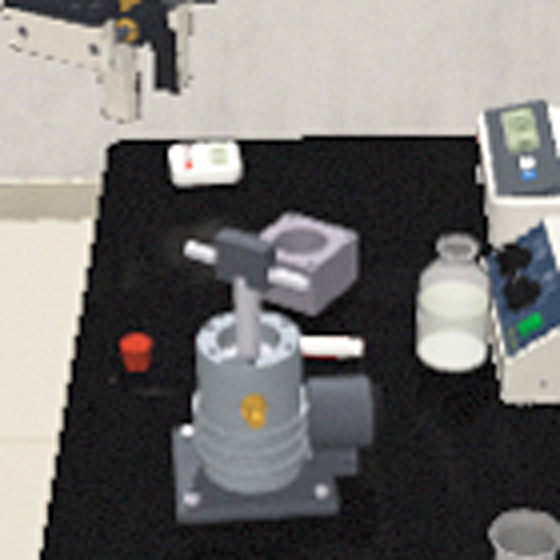

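View pics/t6.png

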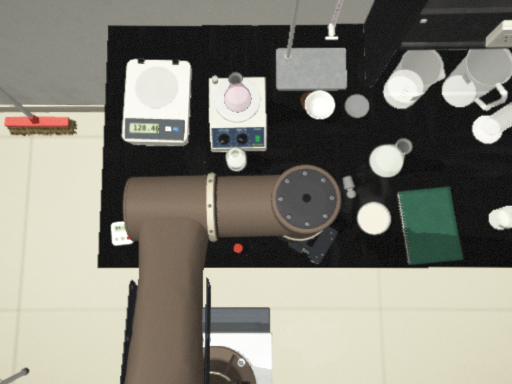

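```bash
python3 - <<'E'
from h import *
bot.pause(0.3); bot.close_job(); print(bot.read_state()['t'])
E
```

```text
the job is handed in; nothing more can be done
the job is handed in; nothing more can be done
```

The socket key is standing on the pump's nut, the nut has been turned clockwise to its stop, and the job is handed in at about 31 s of the 67 s allowed.

- **Fitting the key:** I found the nut's hexagon angle from two opposed wrist-camera views and set the key to match. The socket went straight over the nut with no riding on top. The foot bottomed at about 33 mm height, with about 9 N of contact, which I then eased off.
- **Turning the nut:** The torque was about 0.1 N m in the play and 0.24 N m while the nut ran. It then rose at about 2.2 N m per rad at the stop. I stopped at 0.49 N m, about 0.16 rad on the mount by calculation and well under the 0.35 limit, and turned back to zero torque before opening the gripper.
- **Final checks:** The pictures show the key upright and seated in the bore. The gripper is clear of it, and the pen, bung and bottle are where they were; the other bystanders showed no sign of moving.
- **What I couldn't check:** The stop is judged from torque alone, as the nut's angle cannot be seen once the socket covers it. The run of about 0.3 rad before the stop is at the short end of the range given for the nut's starting angle.
- **Disagreement:** The top and side cameras disagreed with the wrist camera by a few millimetres on the pump position. I used the wrist views averaged over a half turn, and the key entered the bore without noticeable side force.

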